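Pin the adjuster's barrel and tighten its lock ring

TASK

Take the steel holding pin out of its wooden rest and push it fully home through the hole in the barrel's index arm into the housing below, so that the barrel cannot turn. Then turn the knurled lock ring clockwise (seen from above) until it is firmly tight against the housing's seat, without forcing it, keeping the barrel at its setting; leave the pin in, and do not push the things lying about.

Things in the scene. Friction and masses are not known exactly. Their poses are not given: they have to be found in the camera images.
- pin_head (a point): centre of the head of the loose steel holding pin (130 g or less), which stands upright. Knurled round head 23 mm in diameter, 30 mm tall (grip it here, in its upper half, so that the fingers clear the arm); below it a shank 12 mm in diameter, 34 mm long, whose last 6 mm taper to 6 mm. The pin's tip is 49 mm below this point. z runs up along the pin
- pin_rest: fixed wooden block 56 x 56 mm, 26 mm tall, origin at the centre of its underside. The pin starts in its hole, 20 mm deep, with the underside of the head 14 mm above the block's top: lift the pin by more than 25 mm to clear it
- index_hole (a point): centre of the mouth (upper face) of the hole in the flat end of the barrel's aluminium index arm, 75 mm from the barrel's axis, 48 mm above the table. The end is 34 x 34 mm and 8 mm thick; the hole is 14 mm wide with a 2 mm chamfer. The pin is fully home when its head rests on the arm, the head's centre 15 mm above this point
- boss_hole (a point): centre of the mouth of the 14 mm wide, 28 mm deep hole in a boss of the fixed housing, directly under the arm's hole (2 mm gap), 38 mm above the table. z up; its x and y axes are those of the housing, whose base plate is 110 x 200 mm. The barrel's vertical axis is 75 mm along +y of this frame
- barrel (a joint): angle of the barrel in the housing (rad), 0 at its setting, positive clockwise seen from above. Unpinned it is held only by light friction (about 0.15 N m), less than the drag of the ring's thread, and turns along with the ring; pinned it has about 0.035 rad of play
- ring_mid (a point): centre of the knurled grip of the lock ring, on the barrel's vertical axis, half-way up. The ring is 50 mm in diameter, 20 mm tall: grip it across from above. The barrel's stem (28 mm in diameter) rises about 22 mm above this point. The housing's neck below the ring is 43 mm in diameter at most, down to a flange 62 mm in diameter about 32 mm below this point
- lock_ring: the lock ring, origin at the centre of its lower face, z up. Clockwise from above lowers it 2.5 mm per rad against about 0.3 N m of drag; it meets the seat after 1.0 to 2.2 rad (more than one grip). Then the torque rises by about 0.35 N m per 100 N of clamping: firm is 0.6 to 0.7 N m in all, 1 N m is forced. The knurled grip sits on a rubber bush (4 N m per rad). The ring stays where it is left
- seat_washer: the steel seat washer on top of the housing's neck, 43 mm in diameter, on which the ring tightens; origin on the axis at the nominal height of its upper face. The true face lies up to 1.5 mm higher or lower from one start to the next, so that contact must be felt
- walnut_block: bystander: dark wooden block 217 x 52 x 41 mm; origin at its underside
- carved_blank: bystander: pale carved wooden block 58 x 31 x 30 mm; origin at its underside
- palm_gouge: bystander: short palm gouge with a wooden handle, 132 mm long; origin at its underside
- glue_bottle: bystander: glue bottle 58 mm in diameter, 196 mm tall; origin at its underside
There are look-alikes about, which are no part of the job. Of the things that look like the part that bears pin_head, the smaller one is meant.

How it is judged:
On the way, in this order (a step that is already met when the one before it is completed fails the run):
1. the pin is fully home through the arm into the housing (horizontal distance between pin_head and boss_hole below 0.004 m and z of pin_head in the frame of boss_hole below 0.0275 m), for 0.2 s.
2. the ring bears firmly on the seat (contact force between lock_ring and seat_washer above 40 N), for 0.2 s.
At the end, for the whole second after the job is handed in: the pin stays fully home (head within 2.5 mm of resting on the arm, within 4 mm of the hole's centre), the ring clamps the seat with 40 to 140 N, and the barrel is within 0.08 rad of its setting (all of step 1 and contact force between lock_ring and seat_washer between 40 and 140 N and value of joint barrel between -0.08 and 0.08 rad); the robot touches nothing.
It fails at once if the ring is forced (more than 200 N on the seat) (contact force between lock_ring and seat_washer above 200 N).
It fails at once if the barrel is turned more than 0.12 rad from its setting (value of joint barrel above 0.12 rad or value of joint barrel below -0.12 rad).
It fails at once if a bystander is pushed more than 25 mm (distance of any of walnut_block, carved_blank, palm_gouge, glue_bottle from where it was at the start of the episode above 0.025 m).
It also fails if it takes over 61 s, if anything falls off the work surface, if the arm or the gripper's body presses on something with over 40 N, if the wrist force passes 120 N, or if a joint passes its speed limit or range.

ROBOT

A 6-joint arm with a two-finger parallel gripper is mounted at the origin on a cart in front of the work surface, level with it; the furniture and walls round the work are solid. World frame = base frame: x ahead of the robot, y to its left, z up, the work surface at z = 0. Lengths are in m, angles in rad, forces in N, time in s.
With the tool pointing down it reaches from about 0.4 to 0.925 m from the base axis. Payload 3.4 kg.
Tool frame: the origin (TCP) lies between the finger pads; the fingertips stand 11 mm ahead of it and the grasp point (between the pads) lies 8 mm behind it (bot.tip_reach is the distance from the TCP to the fingertips, in m); z points along the fingers, y is the line along which they close (so a half turn about z gives the same grasp; the last joint's range is limited). The gripper opens to 85 mm and grips with 20 to 120 N. Pads are 22 mm wide; open, the fingers measure 114 mm over their backs; the gripper's body (76 mm by 85 mm) begins 54 mm behind the grasp point. The pads swing forward as they close: fully open they stand 13 mm farther back than shut.
Start: joints at [-1.284, 0.307, 1.506, -0, 1.328, -0.073], TCP at [0.203, -0.538, 0.242] pointing down, gripper open.
Joint ranges: [-3.12, 3.12], [-1.05, 2.28], [0.14, 2.33], [-1.42, 4.57], [0.1, 2.73], [-2.68, 2.68]. Speed limits (rad/s): [2.57, 2.57, 3.14, 3.14, 3.14, 3.14].

INTERFACE

Orientations are given as a rotation vector (axis times angle).
In Python, from cell import telemetry, vision, finish_job, bot gives the robot as it stands.
- The arm moves only by the shell command python3 -m jog 'ROWS' [FORCE]. ROWS is JSON, a list of rows, each an object with "travel": the shift along the tool's x, y, z in units of 0.03 m (1.0 is 0.03 m), a list of three; "rotation": the turn, a rotation vector about the tool's x, y, z in units of 4 degrees (1.0 is 4 degrees), a list of three; "fingers": the finger opening in mm, from 0 to 85.4. A call has 1 to 5 rows; each row shifts and turns the commanded pose from where the row before left it, along the tool's axes as they then stand; what a row does not reach is not made up. A row lasts 1/12 s, in which the tool goes at most 41.7 mm and 7.16 degrees, less where a joint would pass 70% of its speed; a pose out of reach is approached as far as the arm can. A call with a number of a shift or a turn outside -1 to 1 is refused whole. A call with a gripper value outside its range is refused whole. The fingers move at their own pace and stop on an object; FORCE is the grip in N (left out, the last holds). Time passes only in rows, so rows that do not move let the fingers close. It gives the time, the measured TCP pose, the force, the opening and the grip force at its end, in the units of the state.
- telemetry.observe(): the state, without advancing time (a new reading comes with each control period).
- vision.grab_frame(name): name is "side" or "top"; returns the picture (400x640x3 uint8, blue, green, red); there is no depth.
- vision.camera_model(name): a dict with "fx", "fy", "cx", "cy" (pixels), "view" (4x4, takes a point from world to camera coordinates). Camera axes: x right, y up, looking along -z (the intrinsics and any distortion apply to the point x, -y, -z); pixel columns grow to the right and rows downward; lengths in m; the calibration is good to about 2 mm. A picture is of the moment at which its call begins. camera_model takes no time and is no camera call.
- finish_job(): hands the job in; it is judged then, once.
The state is a dict: "time": time; "joint_pos": joint angles; "qvel": joint speeds; "joint_efforts": joint torques, N m; "eef_pos": TCP position; "orientation": TCP orientation; "force": force on the tool from outside, world axes, zero at the start; "ft_torque": the same for the moment, N m; "gripper_width": opening from 0.0 (shut) to 1.0 (fully open); "gripper_force": force on a finger pad.
Only numpy, scipy, OpenCV 4.12 (cv2) and the standard library are available. Lean on these libraries where they do the work, as an engineer would, in place of code of your own. Each camera call takes 0.05 s, during which the arm holds its last target. There are 200 camera calls.

## Working session

There is one attempt and no reset: what is moved stays moved. The work goes in short steps, Python scripts to look and compute and a shell command to move; the robot and the scene stay as the last step left them, time stands still between calls to the robot, and variables do not carry over. Pictures are saved under pics/ and viewed, at most 10 in all, crops included, and the job is handed in when it is done.

```bash
ls; mkdir -p pics
python3 - <<'E'
from cell import telemetry, vision, bot
import cv2
for n in("side","top"):
    cv2.imwrite(f"pics/{n}0.png",vision.grab_frame(n)); m=vision.camera_model(n); print(n,m)
s=telemetry.observe(); print(s)
E
```

```text
pics
side {'fx': 484.88983855212774, 'fy': 484.88983855212774, 'cx': 318.6497591989063, 'cy': 199.2512811316092, 'view': array([[ 0.94688881, -0.32108496, -0.0174935 , -0.5846605 ],
       [ 0.14544007,  0.3791183 ,  0.91384709, -0.10582902],
       [-0.28679045, -0.86785584,  0.4056815 , -1.11137015],
       [ 0.        ,  0.        ,  0.        ,  1.        ]])}
top {'fx': 465.94640587324596, 'fy': 465.94640587324596, 'cx': 318.1309359014772, 'cy': 195.85388442331, 'view': array([[-0.01346267, -0.99990316, -0.00352471, -0.10612771],
       [ 0.99612212, -0.01371811,  0.08690535, -0.57533033],
       [-0.08694529, -0.00234107,  0.99621034, -1.21152899],
       [ 0.        ,  0.        ,  0.        ,  1.        ]])}
{'time': 0.1, 'joint_pos': array([-1.28350670e+00,  3.07481342e-01,  1.50755161e+00,  1.54299388e-05,
        1.32842843e+00, -7.35138487e-02]), 'qvel': array([ 0.00078291, -0.00246752, -0.00275621, -0.00067154,  0.00147378,
        0.00021788]), 'joint_efforts': array([ 9.58782111e-04, -4.58528244e+01, -2.52608013e+01, -8.52960966e-05,
        5.64127011e-03, -3.39770196e-06]), 'eef_pos': array([ 0.20278813, -0.53738982,  0.24147947]), 'orientation': array([-3.08878147e+00, -5.63340247e-01,  2.89599763e-04]), 'force': array([ 0.05972274,  0.10806279, -0.1937771 ]), 'ft_torque': array([0.00384489, 0.05777596, 0.0297623 ]), 'gripper_force': 0.0, 'gripper_width': 1.0006334723510397}
```

View pics/side0.png

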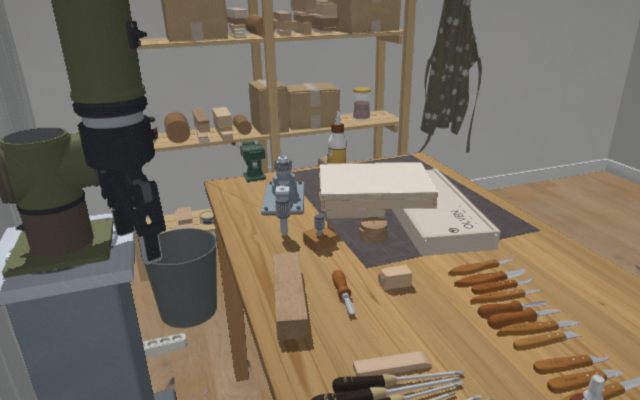

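View pics/top0.png

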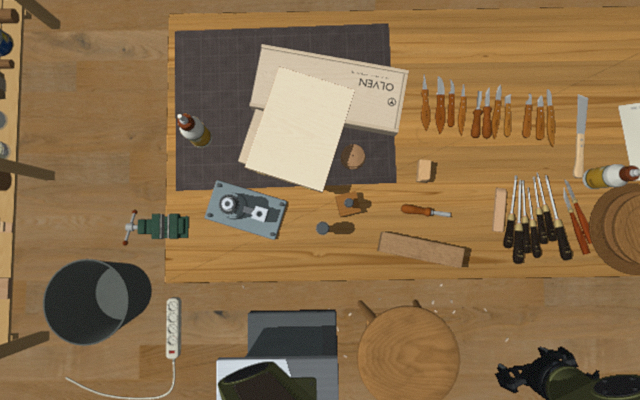

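The side view shows the pin in its wooden rest at (319,225), with a larger look-alike at (283,205) and the housing at (284,180). In the top view the pin is at (350,203), the ring near (232,203) and the index hole near (260,213). I'll zoom in on both.

Run:
```python
import cv2,numpy as np
a=cv2.imread("pics/side0.png")[140:260,240:350]; b=cv2.imread("pics/top0.png")[170:250,200:370]
a=cv2.resize(a,None,fx=5,fy=5,interpolation=cv2.INTER_CUBIC); cv2.imwrite("pics/sz.png",a)
b=cv2.resize(b,None,fx=4.7,fy=4.7,interpolation=cv2.INTER_CUBIC); cv2.imwrite("pics/tz.png",b)
```

```text
(no output)
```

View pics/sz.png

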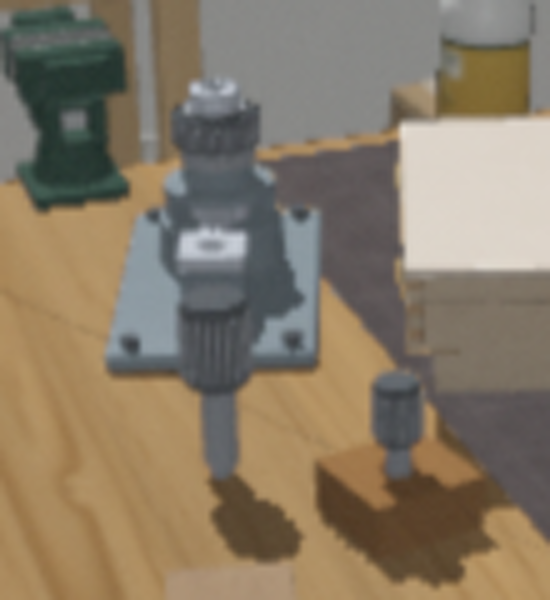

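View pics/tz.png

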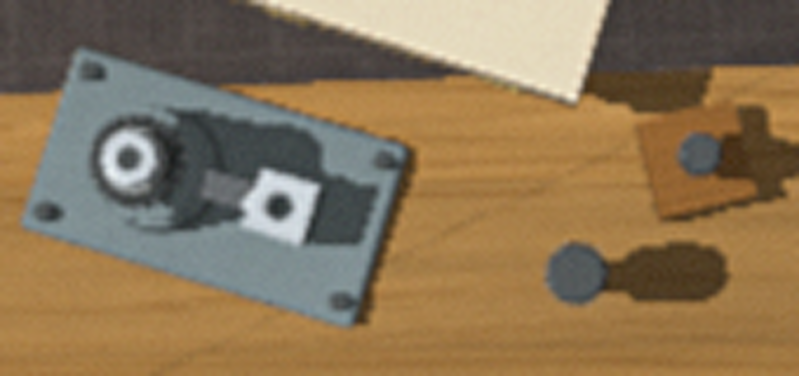

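The zooms show:
- **Side:** pin head top at about (319.6,216), arm hole at (282.4,189), stem top at (282.8,157.6).
- **Top:** pin at (349,202.5), hole at (259.4,213.8), stem at (227.7,203.6), plus the plate corners.

Next I'll refine these with masks and triangulate.

```bash
cat > h.py <<'E'
import numpy as np,cv2
from cell import vision,telemetry
from scipy.spatial.transform import Rotation as R
M={n:vision.camera_model(n) for n in("side","top")}
def ray(n,u,v):
    m=M[n];V=m['view'];d=np.array([(u-m['cx'])/m['fx'],-(v-m['cy'])/m['fy'],-1.])
    return -V[:3,:3].T@V[:3,3],V[:3,:3].T@d
def proj(n,p):
    m=M[n];c=m['view'][:3,:3]@np.array(p)+m['view'][:3,3]
    return np.array([m['cx']+m['fx']*c[0]/-c[2],m['cy']+m['fy']*-c[1]/-c[2]])
def tri(s,t):
    (o1,d1),(o2,d2)=ray("side",*s),ray("top",*t)
    k=np.linalg.lstsq(np.c_[d1,-d2],o2-o1,rcond=None)[0]
    a,b=o1+k[0]*d1,o2+k[1]*d2
    return (a+b)/2,np.linalg.norm(a-b)
def plane(n,u,v,z):
    o,d=ray(n,u,v);return o+d*(z-o[2])/d[2]
def blob(img,box,f):
    x0,y0,x1,y1=box;k=f(img[y0:y1,x0:x1].astype(int)).astype(np.uint8)
    n,l,st,c=cv2.connectedComponentsWithStats(k)
    return [(np.round(c[i]+[x0,y0],2),st[i].tolist()) for i in range(1,n) if st[i,4]>8]
E
python3 - <<'E'
from h import *
S=cv2.imread("pics/side0.png");T=cv2.imread("pics/top0.png")
blue=lambda a:(a[...,0]-a[...,2]>-5)
wh=lambda a:a.min(2)>165
print("pin top",blob(T,(340,192,362,214),blue)); print("pin side",blob(S,(311,210,326,240),blue))
print("white top",blob(T,(215,185,275,225),wh)); print("white side",blob(S,(272,150,295,197),wh))
print("lookalike top",blob(T,(312,215,332,240),blue))
for nm,s,t in(("pin",(319.6,216),(348.9,202.5)),("hole",(282.4,189),(259.3,213.8)),("stem",(282.8,157.6),(227.6,203.6)),("look",(283.2,201.5),(322.4,228))):
    print(nm,tri(s,t))
P=[plane("top",200+x/4.7,170+y/4.7,.010)[:2] for x,y in((82,48),(411,146),(355,325),(22,228))]
P=np.array(P);print(P,np.linalg.norm(np.diff(P,axis=0),axis=1),P.mean(0))
d=P[0]-P[1]+P[3]-P[2];print("y-axis heading",np.degrees(np.arctan2(d[1],d[0])))
E
```

```text
pin top [(array([348.57, 202.45]), [5, 7, 8, 8, 53])]
pin side [(array([319.11, 223.07]), [4, 5, 9, 20, 141])]
white top [(array([226.62, 203.19]), [7, 13, 11, 12, 73]), (array([259.05, 213.58]), [37, 21, 15, 16, 132])]
white side [(array([281.78, 188.72]), [4, 36, 13, 6, 54])]
lookalike top [(array([322.34, 227.8 ]), [5, 7, 12, 12, 111])]
pin (array([ 0.55365992, -0.19303485,  0.0669069 ]), np.float64(0.0034297633999625927))
hole (array([0.52891654, 0.0393887 , 0.04475083]), np.float64(0.0032841927145684175))
stem (array([0.55195186, 0.10989635, 0.10650623]), np.float64(0.0028899674346775373))
look (array([ 0.48928302, -0.12413566,  0.08365755]), np.float64(0.0036333962113409475))
[[ 0.62118237  0.15688017]
 [ 0.56222989 -0.03139364]
 [ 0.46089279  0.00114908]
 [ 0.51844533  0.19052102]] [0.19728767 0.10643419 0.19792429] [0.54068759 0.07928916]
y-axis heading 72.85482480043153
```

```bash
cat > go.py <<'E'
import sys
from h import *
def to(x,y,z):
    s=telemetry.observe();Rm=R.from_rotvec(s['orientation']).as_matrix();e=s['eef_pos']
    yh=np.degrees(np.arctan2(Rm[1,1],Rm[0,1]))
    print("t%.2f eef"%s['time'],e.round(4),"yhead %.1f"%yh,"tilt",(Rm[:2,2]).round(3),"j6 %.2f"%s['joint_pos'][5],
     "units",(Rm.T@(np.array([x,y,z])-e)/.03).round(3),"F",s['force'].round(1),"T",s['ft_torque'].round(2),"w %.3f"%s['gripper_width'],"gf %.0f"%s['gripper_force'])
if __name__=="__main__": to(*map(float,sys.argv[1:4]))
E
python3 - <<'E'
from h import *
for s,t,z in(((319.1,215.6),(348.5,202.4),.07),((281.8,188.6),(259.0,213.6),.048),((282.4,157.2),(226.7,203.2),.109)):
    print(tri(s,t),plane("top",*t,z))
E
N='{"travel":[0,0,0],"rotation":[0,0,-1],"fingers":50}'
python3 -m jog '[{"travel":[0,0,0],"rotation":[0,0,-1],"fingers":50},{"travel":[0,0,0],"rotation":[0,0,-1],"fingers":50},{"travel":[0,0,0],"rotation":[0,0,-1],"fingers":50},{"travel":[0,0,0],"rotation":[0,0,-1],"fingers":50},{"travel":[0,0,0],"rotation":[0,0,-1],"fingers":50}]' 60
python3 -m jog '[{"travel":[0,0,0],"rotation":[0,0,-1],"fingers":50},{"travel":[0,0,0],"rotation":[0,0,-1],"fingers":50},{"travel":[0,0,0],"rotation":[0,0,-1],"fingers":50},{"travel":[0,0,0],"rotation":[0,0,-1],"fingers":50},{"travel":[0,0,0],"rotation":[0,0,-1],"fingers":50}]'
python3 -m jog '[{"travel":[0,0,0],"rotation":[0,0,-1],"fingers":50},{"travel":[0,0,0],"rotation":[0,0,-1],"fingers":50},{"travel":[0,0,0],"rotation":[0,0,-1],"fingers":50},{"travel":[0,0,0],"rotation":[0,0,-0.05],"fingers":50}]'
python3 go.py 0.5535 -0.192 0.15
```

```text
(array([ 0.55341824, -0.19184367,  0.06745563]), np.float64(0.0024486139481661685)) [ 0.5520537  -0.19134321  0.07      ]
(array([0.52850597, 0.0402557 , 0.04568795]), np.float64(0.0014473581666191802)) [0.52768326 0.04011798 0.048     ]
(array([0.5522234 , 0.11221315, 0.10693341]), np.float64(0.0014109471524530845)) [0.55138278 0.11196063 0.109     ]
time: 0.52
eef_pos: [0.2028, -0.5376, 0.2417]
orientation: [-2.943, -1.096, -0.0]
force: [1.0, -0.4, 0.2]
gripper_width: 0.584
gripper_force: 0.0
time: 0.93
eef_pos: [0.2029, -0.5376, 0.2418]
orientation: [-2.708, -1.591, -0.0]
force: [-0.3, 0.5, -0.3]
gripper_width: 0.588
gripper_force: 0.0
time: 1.27
eef_pos: [0.2029, -0.5376, 0.2418]
orientation: [-2.525, -1.867, -0.001]
force: [0.7, -0.2, 0.2]
gripper_width: 0.586
gripper_force: 0.0
t1.27 eef [ 0.2029 -0.5376  0.2418] yhead -17.0 tilt [-0.     0.001] j6 -0.99 units [14.434  7.805  3.069] F [ 0.7 -0.2  0.2] T [0.01 0.03 0.03] w 0.586 gf 0
```

```bash
python3 -m jog '[{"travel":[0.96,0.52,0.13],"rotation":[0,0,0],"fingers":50},{"travel":[0.96,0.52,0.13],"rotation":[0,0,0],"fingers":50},{"travel":[0.96,0.52,0.13],"rotation":[0,0,0],"fingers":50},{"travel":[0.96,0.52,0.13],"rotation":[0,0,0],"fingers":50},{"travel":[0.96,0.52,0.13],"rotation":[0,0,0],"fingers":50}]'
python3 -m jog '[{"travel":[0.96,0.52,0.13],"rotation":[0,0,0],"fingers":50},{"travel":[0.96,0.52,0.13],"rotation":[0,0,0],"fingers":50},{"travel":[0.96,0.52,0.13],"rotation":[0,0,0],"fingers":50},{"travel":[0.96,0.52,0.13],"rotation":[0,0,0],"fingers":50},{"travel":[0.96,0.52,0.13],"rotation":[0,0,0],"fingers":50}]'
python3 -m jog '[{"travel":[0.96,0.52,0.13],"rotation":[0,0,0],"fingers":50},{"travel":[0.96,0.52,0.13],"rotation":[0,0,0],"fingers":50},{"travel":[0.96,0.52,0.13],"rotation":[0,0,0],"fingers":50},{"travel":[0.96,0.52,0.13],"rotation":[0,0,0],"fingers":50},{"travel":[0,0,0],"rotation":[0,0,0],"fingers":50}]'
python3 go.py 0.553 -0.1916 0.057
```

```text
time: 1.68
eef_pos: [0.3205, -0.4221, 0.2224]
orientation: [-2.53, -1.862, -0.0]
force: [0.3, -0.7, -0.1]
gripper_width: 0.584
gripper_force: 0.0
time: 2.1
eef_pos: [0.4376, -0.3073, 0.203]
orientation: [-2.529, -1.863, 0.0]
force: [-0.4, -1.3, 0.3]
gripper_width: 0.585
gripper_force: 0.0
time: 2.52
eef_pos: [0.534, -0.2128, 0.1867]
orientation: [-2.525, -1.868, -0.005]
force: [0.0, -0.2, 0.0]
gripper_width: 0.59
gripper_force: 0.0
t2.52 eef [ 0.534  -0.2128  0.1867] yhead -17.0 tilt [0.002 0.003] j6 -0.16 units [0.848 0.395 4.327] F [ 0.  -0.2  0. ] T [0.01 0.01 0.04] w 0.590 gf 0
```

```bash
python3 -m jog '[{"travel":[0.85,0.4,0.3],"rotation":[0,0,0],"fingers":50},{"travel":[0,0,1],"rotation":[0,0,0],"fingers":50},{"travel":[0,0,1],"rotation":[0,0,0],"fingers":50},{"travel":[0,0,1],"rotation":[0,0,0],"fingers":50},{"travel":[0,0,0.4],"rotation":[0,0,0],"fingers":50}]'
python3 -m jog '[{"travel":[0,0,0],"rotation":[0,0,0],"fingers":50}]'
python3 go.py 0.553 -0.1916 0.057
python3 - <<'E'
from h import *
S=vision.grab_frame("side");cv2.imwrite("pics/s1.png",cv2.resize(S[100:260,220:400],None,fx=3.3,fy=3.3,interpolation=cv2.INTER_CUBIC))
E
```

```text
time: 2.93
eef_pos: [0.5467, -0.195, 0.0728]
orientation: [-2.524, -1.861, 0.005]
force: [-0.2, -0.4, -0.3]
gripper_width: 0.583
gripper_force: 0.0
time: 3.02
eef_pos: [0.5463, -0.195, 0.0729]
orientation: [-2.523, -1.86, 0.007]
force: [-0.5, -0.5, -0.4]
gripper_width: 0.585
gripper_force: 0.0
t3.02 eef [ 0.5463 -0.195   0.0729] yhead -17.2 tilt [-0.008  0.003] j6 -0.12 units [0.175 0.184 0.529] F [-0.5 -0.5 -0.4] T [ 0.06  0.   -0.03] w 0.585 gf 0
```

View pics/s1.png

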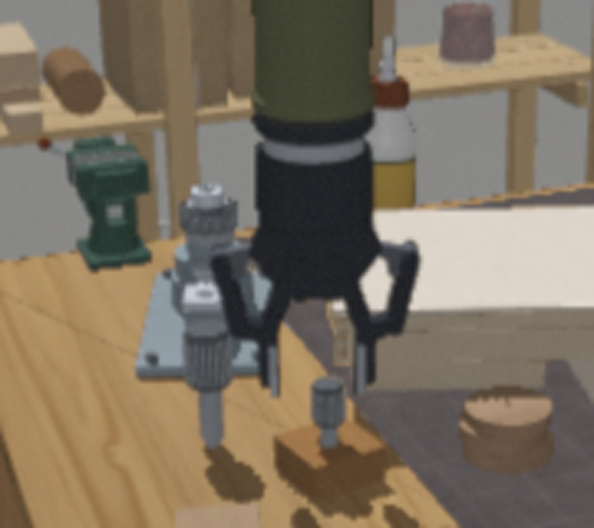

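The fingers straddle the pin head at about (328,400) in the crop. They are roughly 16 mm too high and a few mm off sideways. I'll correct that and grip.

```bash
sed -i 's|^    print("t%.2f|    rv=np.cross(Rm[:,2],[0,0,-1]);print("level rot units",(Rm.T@rv/np.radians(4)).round(2))\n&|' go.py
python3 -m jog '[{"travel":[0.17,0.18,0],"rotation":[0,0,0],"fingers":50},{"travel":[0,0,0],"rotation":[0,0,0],"fingers":50}]'
python3 go.py 0.553 -0.1916 0.057
```

```text
time: 3.23
eef_pos: [0.5586, -0.1934, 0.0783]
orientation: [2.525, 1.863, 0.004]
force: [0.5, -1.0, 0.3]
gripper_width: 0.582
gripper_force: 0.0
level rot units [ 0.06 -0.   -0.  ]
t3.23 eef [ 0.5586 -0.1934  0.0783] yhead -17.2 tilt [ 0.004 -0.001] j6 -0.11 units [ 0.001 -0.198  0.709] F [ 0.5 -1.   0.3] T [ 0.01 -0.05  0.02] w 0.582 gf 0
```

```bash
python3 -m jog '[{"travel":[0,0,0],"rotation":[0,0,0],"fingers":50},{"travel":[0,0,0],"rotation":[0,0,0],"fingers":50}]'
python3 go.py 0.553 -0.1916 0.057
python3 -m jog '[{"travel":[0,0,0],"rotation":[0,0,0],"fingers":50},{"travel":[0,0,0],"rotation":[0,0,0],"fingers":50}]'
python3 go.py 0.553 -0.1916 0.057
```

```text
time: 3.4
eef_pos: [0.5571, -0.1933, 0.0781]
orientation: [2.525, 1.864, 0.002]
force: [-0.2, 0.3, 0.6]
gripper_width: 0.588
gripper_force: 0.0
level rot units [ 0.04  0.01 -0.  ]
t3.40 eef [ 0.5571 -0.1933  0.0781] yhead -17.1 tilt [ 0.003 -0.001] j6 -0.11 units [ 0.013 -0.149  0.704] F [-0.2  0.3  0.6] T [ 0.02  0.01 -0.02] w 0.588 gf 0
time: 3.57
eef_pos: [0.5562, -0.193, 0.0774]
orientation: [2.527, 1.865, 0.001]
force: [-0.2, -0.1, -1.6]
gripper_width: 0.584
gripper_force: 0.0
level rot units [ 0.01  0.   -0.  ]
t3.57 eef [ 0.5562 -0.193   0.0774] yhead -17.1 tilt [ 0.001 -0.   ] j6 -0.11 units [ 0.013 -0.117  0.679] F [-0.2 -0.1 -1.6] T [-0.01 -0.04  0.05] w 0.584 gf 0
```

```bash
python3 -m jog '[{"travel":[0,-0.05,0.25],"rotation":[0,0,0],"fingers":50},{"travel":[0,-0.03,0.25],"rotation":[0,0,0],"fingers":50},{"travel":[0,0,0.16],"rotation":[0,0,0],"fingers":50},{"travel":[0,0,0],"rotation":[0,0,0],"fingers":50},{"travel":[0,0,0],"rotation":[0,0,0],"fingers":50}]'
python3 go.py 0.553 -0.1916 0.057
python3 -m jog '[{"travel":[0,0,0],"rotation":[0,0,0],"fingers":15},{"travel":[0,0,0],"rotation":[0,0,0],"fingers":15},{"travel":[0,0,0],"rotation":[0,0,0],"fingers":15},{"travel":[0,0,0],"rotation":[0,0,0],"fingers":15},{"travel":[0,0,0],"rotation":[0,0,0],"fingers":15}]' 70
python3 go.py 0.553 -0.1916 0.057
```

```text
time: 3.98
eef_pos: [0.5531, -0.1919, 0.056]
orientation: [-2.526, -1.865, 0.002]
force: [0.1, 0.1, -0.3]
gripper_width: 0.583
gripper_force: 0.0
level rot units [-0.03 -0.   -0.  ]
t3.98 eef [ 0.5531 -0.1919  0.056 ] yhead -17.1 tilt [-0.002  0.001] j6 -0.11 units [ 0.009 -0.007 -0.034] F [ 0.1  0.1 -0.3] T [-0.04 -0.02 -0.02] w 0.583 gf 0
time: 4.4
eef_pos: [0.5542, -0.1923, 0.0573]
orientation: [2.527, 1.865, 0.001]
force: [0.3, 0.2, 1.9]
gripper_width: 0.239
gripper_force: 68.5
level rot units [0.02 0.   0.  ]
t4.40 eef [ 0.5542 -0.1923  0.0573] yhead -17.1 tilt [ 0.001 -0.   ] j6 -0.11 units [ 0.011 -0.047  0.011] F [0.3 0.2 1.9] T [-0.01 -0.1  -0.02] w 0.239 gf 69
```

```bash
python3 -m jog '[{"travel":[0,0,-0.3],"rotation":[0,0,0],"fingers":15},{"travel":[0,0,-0.7],"rotation":[0,0,0],"fingers":15},{"travel":[0,0,-0.9],"rotation":[0,0,0],"fingers":15},{"travel":[0,0,-0.9],"rotation":[0,0,0],"fingers":15},{"travel":[0,0,-0.6],"rotation":[0,0,0],"fingers":15}]'
python3 -m jog '[{"travel":[0,0,0],"rotation":[0,0,0],"fingers":15}]'
python3 go.py 0.528 0.0402 0.115
```

```text
time: 4.82
eef_pos: [0.5543, -0.1924, 0.1617]
orientation: [2.526, 1.865, 0.002]
force: [0.2, 0.3, -0.9]
gripper_width: 0.238
gripper_force: 69.3
time: 4.9
eef_pos: [0.5563, -0.1932, 0.1638]
orientation: [2.521, 1.862, 0.007]
force: [1.1, -0.5, -1.8]
gripper_width: 0.243
gripper_force: 69.3
level rot units [ 0.12  0.01 -0.  ]
t4.90 eef [ 0.5563 -0.1932  0.1638] yhead -17.1 tilt [ 0.008 -0.003] j6 -0.11 units [ 7.16  -3.208  1.593] F [ 1.1 -0.5 -1.8] T [-0.04 -0.03  0.02] w 0.243 gf 69
```

```bash
python3 -m jog '[{"travel":[0.4,-0.18,0],"rotation":[0,0,0],"fingers":15},{"travel":[0.8,-0.35,0],"rotation":[0,0,0],"fingers":15},{"travel":[0.8,-0.35,0],"rotation":[0,0,0],"fingers":15},{"travel":[0.8,-0.35,0],"rotation":[0,0,0],"fingers":15},{"travel":[0.8,-0.35,0],"rotation":[0,0,0],"fingers":15}]'
python3 -m jog '[{"travel":[0.8,-0.35,0],"rotation":[0,0,0],"fingers":15},{"travel":[0.8,-0.35,0],"rotation":[0,0,0],"fingers":15},{"travel":[0.8,-0.35,0],"rotation":[0,0,0],"fingers":15},{"travel":[0.7,-0.3,0],"rotation":[0,0,0],"fingers":15},{"travel":[0.45,-0.22,0],"rotation":[0,0,0],"fingers":15}]'
python3 -m jog '[{"travel":[0,0,0.3],"rotation":[0,0,0],"fingers":15},{"travel":[0,0,0.4],"rotation":[0,0,0],"fingers":15},{"travel":[0,0,0.4],"rotation":[0,0,0],"fingers":15},{"travel":[0,0,0.2],"rotation":[0,0,0],"fingers":15},{"travel":[0,0,0],"rotation":[0,0,0],"fingers":15}]'
python3 -m jog '[{"travel":[0,0,0],"rotation":[0,0,0],"fingers":15},{"travel":[0,0,0],"rotation":[0,0,0],"fingers":15},{"travel":[0,0,0],"rotation":[0,0,0],"fingers":15}]'
python3 - <<'E'
from h import *
S=vision.grab_frame("side");T=vision.grab_frame("top");cv2.imwrite("pics/s2r.png",S);cv2.imwrite("pics/t2r.png",T)
S=cv2.resize(S[120:220,240:330],None,fx=6,fy=6,interpolation=cv2.INTER_CUBIC)
cv2.imwrite("pics/s2.png",S[:600])
E
python3 go.py 0.528 0.0402 0.115
```

```text
time: 5.32
eef_pos: [0.5381, -0.0729, 0.1571]
orientation: [-2.525, -1.863, 0.004]
force: [-0.0, 0.4, -1.4]
gripper_width: 0.243
gripper_force: 69.3
time: 5.73
eef_pos: [0.524, 0.0435, 0.1571]
orientation: [-2.523, -1.865, 0.005]
force: [-0.0, -0.3, -1.4]
gripper_width: 0.242
gripper_force: 69.3
time: 6.15
eef_pos: [0.5241, 0.0404, 0.1172]
orientation: [-2.525, -1.864, 0.008]
force: [-0.0, -0.0, -1.0]
gripper_width: 0.241
gripper_force: 69.3
time: 6.4
eef_pos: [0.5271, 0.0404, 0.1203]
orientation: [2.527, 1.865, 0.001]
force: [0.3, -0.4, -1.1]
gripper_width: 0.247
gripper_force: 69.3
level rot units [ 0.02 -0.01  0.  ]
t6.50 eef [0.5271 0.0405 0.1205] yhead -17.1 tilt [0.001 0.   ] j6 0.30 units [-0.     0.031  0.182] F [ 0.6 -0.4 -1.1] T [ 0.02 -0.06  0.04] w 0.242 gf 69
```

View pics/s2.png

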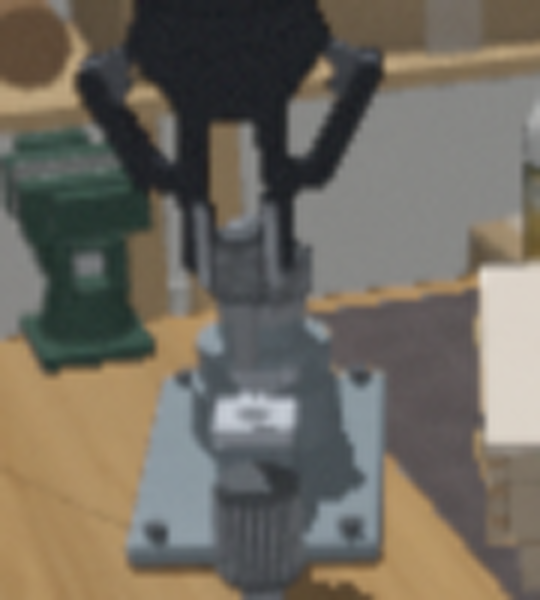

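The crop shows the pin head at about (240,262) and the arm hole at about (255,413), so the pin sits near the hole's vertical. I'll compare this with projections.

Run:
```python
from h import *
T=np.array([.5271,.0405])
print("pin head ctr proj side",proj("side",[*T,.1185]),"top",proj("side",[*T,.1335]),"head bottom",proj("side",[*T,.1035]),"tip",proj("side",[*T,.0695]))
print("rest pin head top proj",proj("side",[.5542,-.1923,.07]),"seen 319.2 215.6; top",proj("top",[.5542,-.1923,.07]),"seen 348.5 202.4")
print("hole",proj("side",[*T,.048]),proj("top",[*T,.048]),"seen 281.8,188.6 / 259.0,213.6")
S=cv2.imread("pics/s2r.png")
for r in range(158,186,2): print(r,S[r,270:296].mean(1).astype(int))
```

```text
pin head ctr proj side [279.60117357 162.59092328] top [279.3077697  157.06646461] head bottom [279.89173372 168.06183792] tip [280.54002396 180.26840005]
rest pin head top proj [318.93183438 214.65975206] seen 319.2 215.6; top [348.85872091 201.55638417] seen 348.5 202.4
hole [280.94275108 187.85129027] [258.85344969 213.82654961] seen 281.8,188.6 / 259.0,213.6
158 [ 77  44  71 100  81  54  83 101 109 110 106  99  92  68 101 105  63  37
  56 122 133 135 135 135 134 134]
160 [ 78  41  60 100  86  57  61  67  69  67  68  66  64  65 102 106  65  36
  39  74 115 120 132 134 134 134]
162 [ 74  40  59  99  93  70  81  82  75  72  75  82  79  72  99 104  69  42
  41  75  79  89 126 133 134 135]
164 [ 96  55  54 101  97  70  77  77  75  78  79  81  75  69  90 104  75  50
  50  65  75  86 126 134 135 135]
166 [138 115  95 106 105  71  77  80  77  78  80  82  80  73  86 103  96  81
  74  77  84  93 126 134 135 134]
168 [129 115 100 104  91  73  72  73  76  82  80  78  74  69  74  82  78  73
  74  80  81  92 126 132 126 127]
170 [130 115  99 102 106 105  87  74  74  74  76  74  69  69  74  76  74  77
  81  88  92 121 134 137 134 132]
172 [134 116 110 122 135 139 111  95  95  96  96  94  91  95 100  94  95  96
  95  93 100 109  99  95  93  92]
174 [140 140 141 146 153 151 116  92  89  95  95  95  90  93  94  95  90  88
  85  83  96 133 144 144 119  96]
176 [138 138 142 153 154 153 134  99  89  95  96  94  90  90  91  89  89  87
  85  80  81  83  95 126 114  96]
178 [137 135 122 111 127 139 137 101  86  93  96  94  90  86  84  84  83  84
  82  84  83  85  83  83  84  90]
180 [133 131 125  98  86  84  86  87  91  95  95  95  89  89  92  90  90  94
  93  90  87  82  81  85  88 100]
182 [ 90  92 131 103  85  81  80  83  98 113 110 109 108 109 110 110 109 116
 113  98  85  80  80  80  80  91]
184 [114 106 126 137 100  83  82  81  84  94 116 115 111 113 110 110 101  96
  86  82  80  80  78  79  81  82]
```

```bash
python3 -m jog '[{"travel":[-0.02,0.07,0.1],"rotation":[0,0,0],"fingers":15},{"travel":[0,0,0.25],"rotation":[0,0,0],"fingers":15},{"travel":[0,0,0.25],"rotation":[0,0,0],"fingers":15},{"travel":[0,0,0.1],"rotation":[0,0,0],"fingers":15},{"travel":[0,0,0],"rotation":[0,0,0],"fingers":15}]'
python3 go.py 0.5289 0.0393 0.065
python3 -m jog '[{"travel":[0,0,0.05],"rotation":[0,0,0],"fingers":15},{"travel":[0,0,0.05],"rotation":[0,0,0],"fingers":15},{"travel":[0,0,0.05],"rotation":[0,0,0],"fingers":15},{"travel":[0,0,0.05],"rotation":[0,0,0],"fingers":15},{"travel":[0,0,0.0],"rotation":[0,0,0],"fingers":15}]'
python3 go.py 0.5289 0.0393 0.065
```

```text
time: 6.92
eef_pos: [0.5273, 0.0395, 0.0975]
orientation: [-2.526, -1.865, 0.004]
force: [0.5, -0.0, -0.4]
gripper_width: 0.242
gripper_force: 69.3
level rot units [-0.04  0.01 -0.  ]
t6.92 eef [0.5273 0.0395 0.0975] yhead -17.1 tilt [-0.003  0.   ] j6 0.29 units [0.011 0.056 1.083] F [ 0.5 -0.  -0.4] T [-0.01  0.01  0.07] w 0.242 gf 69
time: 7.33
eef_pos: [0.5285, 0.0395, 0.0928]
orientation: [2.527, 1.866, 0.0]
force: [-0.1, -0.1, -0.7]
gripper_width: 0.237
gripper_force: 69.3
level rot units [ 0. -0. -0.]
t7.33 eef [0.5285 0.0395 0.0928] yhead -17.1 tilt [ 0. -0.] j6 0.29 units [-0.001  0.013  0.926] F [-0.1 -0.1 -0.7] T [ 0.03 -0.08  0.03] w 0.237 gf 69
```

```bash
python3 -m jog '[{"travel":[0,0,0.05],"rotation":[0,0,0],"fingers":15},{"travel":[0,0,0.05],"rotation":[0,0,0],"fingers":15},{"travel":[0,0,0.05],"rotation":[0,0,0],"fingers":15},{"travel":[0,0,0.05],"rotation":[0,0,0],"fingers":15},{"travel":[0,0,0.05],"rotation":[0,0,0],"fingers":15}]'
python3 go.py 0.5289 0.0393 0.065
python3 -m jog '[{"travel":[0,0,0.05],"rotation":[0,0,0],"fingers":15},{"travel":[0,0,0.05],"rotation":[0,0,0],"fingers":15},{"travel":[0,0,0.05],"rotation":[0,0,0],"fingers":15},{"travel":[0,0,0.0],"rotation":[0,0,0],"fingers":15},{"travel":[0,0,0.0],"rotation":[0,0,0],"fingers":15}]'
python3 go.py 0.5289 0.0393 0.065
```

```text
time: 7.75
eef_pos: [0.5286, 0.0395, 0.0853]
orientation: [2.527, 1.866, 0.0]
force: [-0.1, -0.8, -1.6]
gripper_width: 0.245
gripper_force: 69.3
level rot units [ 0.01 -0.   -0.  ]
t7.75 eef [0.5286 0.0395 0.0853] yhead -17.1 tilt [ 0. -0.] j6 0.29 units [-0.003  0.01   0.678] F [-0.1 -0.8 -1.6] T [0.01 0.01 0.01] w 0.245 gf 69
time: 8.17
eef_pos: [0.5286, 0.0395, 0.0808]
orientation: [2.527, 1.866, 0.0]
force: [1.4, -0.4, -1.6]
gripper_width: 0.243
gripper_force: 69.3
level rot units [ 0. -0. -0.]
t8.17 eef [0.5286 0.0395 0.0808] yhead -17.1 tilt [ 0. -0.] j6 0.29 units [-0.002  0.01   0.527] F [ 1.4 -0.4 -1.6] T [ 0.   -0.21 -0.  ] w 0.243 gf 69
```

```bash
python3 -m jog '[{"travel":[0,0,0.1],"rotation":[0,0,0],"fingers":15},{"travel":[0,0,0.1],"rotation":[0,0,0],"fingers":15},{"travel":[0,0,0.1],"rotation":[0,0,0],"fingers":15},{"travel":[0,0,0.1],"rotation":[0,0,0],"fingers":15},{"travel":[0,0,0],"rotation":[0,0,0],"fingers":15}]'
python3 go.py 0.5289 0.0393 0.065
python3 -m jog '[{"travel":[0,0,0.04],"rotation":[0,0,0],"fingers":15},{"travel":[0,0,0.04],"rotation":[0,0,0],"fingers":15},{"travel":[0,0,0.04],"rotation":[0,0,0],"fingers":15},{"travel":[0,0,0],"rotation":[0,0,0],"fingers":15},{"travel":[0,0,0],"rotation":[0,0,0],"fingers":15}]'
python3 go.py 0.5289 0.0393 0.065
```

```text
time: 8.58
eef_pos: [0.5287, 0.0395, 0.0683]
orientation: [2.527, 1.866, 0.0]
force: [2.3, -0.8, -2.3]
gripper_width: 0.239
gripper_force: 69.2
level rot units [ 0. -0.  0.]
t8.58 eef [0.5287 0.0395 0.0683] yhead -17.1 tilt [0. 0.] j6 0.29 units [-0.003  0.009  0.111] F [ 2.3 -0.8 -2.3] T [ 0.03 -0.32  0.05] w 0.239 gf 69
time: 9.0
eef_pos: [0.5287, 0.0395, 0.0653]
orientation: [2.527, 1.866, 0.001]
force: [1.1, 0.3, -0.5]
gripper_width: 0.239
gripper_force: 69.4
level rot units [ 0.01 -0.    0.  ]
t9.00 eef [0.5287 0.0395 0.0653] yhead -17.1 tilt [0. 0.] j6 0.29 units [-0.002  0.009  0.011] F [ 1.1  0.3 -0.5] T [ 0.03 -0.33  0.01] w 0.239 gf 69
```

```bash
for i in 1; do python3 -m jog '[{"travel":[0,0,0.04],"rotation":[0,0,0],"fingers":15},{"travel":[0,0,0],"rotation":[0,0,0],"fingers":15},{"travel":[0,0,0],"rotation":[0,0,0],"fingers":15}]'; done
python3 -m jog '[{"travel":[0,0,0.04],"rotation":[0,0,0],"fingers":15},{"travel":[0,0,0],"rotation":[0,0,0],"fingers":15},{"travel":[0,0,0],"rotation":[0,0,0],"fingers":15}]'
python3 go.py 0.5289 0.0393 0.065
```

```text
time: 9.25
eef_pos: [0.5288, 0.0395, 0.0652]
orientation: [2.527, 1.865, 0.001]
force: [0.4, 1.0, 8.3]
gripper_width: 0.243
gripper_force: 70.3
time: 9.5
eef_pos: [0.5292, 0.0393, 0.065]
orientation: [2.526, 1.865, 0.003]
force: [-1.7, -0.1, 15.0]
gripper_width: 0.242
gripper_force: 71.2
level rot units [ 0.03 -0.01  0.  ]
t9.50 eef [0.5292 0.0393 0.065 ] yhead -17.1 tilt [ 0.002 -0.   ] j6 0.29 units [-0.003 -0.009  0.   ] F [-1.7 -0.1 15. ] T [-0.01  0.34  0.02] w 0.242 gf 71
```

The pin is home: it bottomed at TCP z 0.065 with a 15 N push. Now I'll release, rise and pre-rotate for the ring.

```bash
python3 -m jog '[{"travel":[0,0,-0.06],"rotation":[0,0,0],"fingers":15},{"travel":[0,0,0],"rotation":[0,0,0],"fingers":60},{"travel":[0,0,0],"rotation":[0,0,0],"fingers":60},{"travel":[0,0,0],"rotation":[0,0,0],"fingers":60},{"travel":[0,0,0],"rotation":[0,0,0],"fingers":60}]'
python3 -m jog '[{"travel":[0,0,-0.3],"rotation":[0,0,0],"fingers":60},{"travel":[0,0,-0.8],"rotation":[0,0,0],"fingers":75},{"travel":[0,0,-1],"rotation":[0,0,0],"fingers":75},{"travel":[0,0,-1],"rotation":[0,0,0],"fingers":75},{"travel":[0,0,-0.4],"rotation":[0,0,-1],"fingers":75}]'
python3 -m jog '[{"travel":[0,0,0],"rotation":[0,0,-1],"fingers":75},{"travel":[0,0,0],"rotation":[0,0,-1],"fingers":75},{"travel":[0,0,0],"rotation":[0,0,-1],"fingers":75},{"travel":[0,0,0],"rotation":[0,0,-1],"fingers":75},{"travel":[0,0,0],"rotation":[0,0,-1],"fingers":75}]'
python3 -m jog '[{"travel":[0,0,0],"rotation":[0,0,-1],"fingers":75},{"travel":[0,0,0],"rotation":[0,0,-1],"fingers":75},{"travel":[0,0,0],"rotation":[0,0,-1],"fingers":75},{"travel":[0,0,0],"rotation":[0,0,0],"fingers":75},{"travel":[0,0,0],"rotation":[0,0,0],"fingers":75}]'
python3 go.py 0.5518 0.1111 0.13
```

```text
time: 9.92
eef_pos: [0.5277, 0.0395, 0.0642]
orientation: [-2.527, -1.865, 0.002]
force: [-0.9, 0.0, -0.7]
gripper_width: 0.702
gripper_force: 0.0
time: 10.33
eef_pos: [0.5304, 0.0395, 0.1739]
orientation: [2.457, 1.951, 0.007]
force: [1.2, 0.4, -0.3]
gripper_width: 0.878
gripper_force: 0.0
time: 10.75
eef_pos: [0.5282, 0.0395, 0.1702]
orientation: [-2.08, -2.354, 0.0]
force: [0.0, -0.8, 0.2]
gripper_width: 0.878
gripper_force: 0.0
time: 11.17
eef_pos: [0.5283, 0.0395, 0.17]
orientation: [-1.83, -2.554, 0.0]
force: [0.0, 0.1, -0.3]
gripper_width: 0.879
gripper_force: 0.0
level rot units [-0. -0. -0.]
t11.17 eef [0.5283 0.0395 0.17  ] yhead 18.8 tilt [-0.  0.] j6 -0.33 units [2.009 1.509 1.333] F [ 0.   0.1 -0.3] T [0.02 0.02 0.01] w 0.879 gf 0
```

```bash
python3 -m jog '[{"travel":[0.4,0.3,0],"rotation":[0,0,0],"fingers":75},{"travel":[0.6,0.45,0],"rotation":[0,0,0],"fingers":75},{"travel":[0.6,0.45,0],"rotation":[0,0,0],"fingers":75},{"travel":[0.41,0.31,0],"rotation":[0,0,0],"fingers":75},{"travel":[0,0,0],"rotation":[0,0,0],"fingers":75}]'
python3 -m jog '[{"travel":[0,0,0.5],"rotation":[0,0,0],"fingers":75},{"travel":[0,0,0.5],"rotation":[0,0,0],"fingers":75},{"travel":[0,0,0],"rotation":[0,0,0],"fingers":75},{"travel":[0,0,0],"rotation":[0,0,0],"fingers":75},{"travel":[0,0,0],"rotation":[0,0,0],"fingers":75}]'
python3 go.py 0.5518 0.1111 0.083
python3 - <<'E'
from h import *
S=vision.grab_frame("side");cv2.imwrite("pics/s3r.png",S)
cv2.imwrite("pics/s3.png",cv2.resize(S[100:200,240:330],None,fx=6,fy=6,interpolation=cv2.INTER_CUBIC))
c=np.array([.5518,.1111])
for z in(.109,.097,.087,.077,.055):print(z,proj("side",[*c,z])+[.27,.94])
E
```

```text
time: 11.58
eef_pos: [0.553, 0.1137, 0.17]
orientation: [1.827, 2.556, 0.003]
force: [0.9, -1.5, -0.3]
gripper_width: 0.88
gripper_force: 0.0
time: 12.0
eef_pos: [0.5519, 0.1107, 0.1402]
orientation: [1.828, 2.555, -0.0]
force: [0.2, -0.5, -0.5]
gripper_width: 0.876
gripper_force: 0.0
level rot units [0. 0. 0.]
t12.00 eef [0.5519 0.1107 0.1402] yhead 18.8 tilt [ 0. -0.] j6 -0.21 units [ 1.300e-02 -1.000e-03  1.907e+00] F [ 0.2 -0.5 -0.5] T [ 0.01 -0.04 -0.02] w 0.876 gf 0
0.109 [282.32923854 157.58188012]
0.097 [282.54022866 161.74624193]
0.087 [282.71487454 165.19326895]
0.077 [282.88845884 168.61934313]
0.055 [283.26665488 176.08388754]
```

View pics/s3.png

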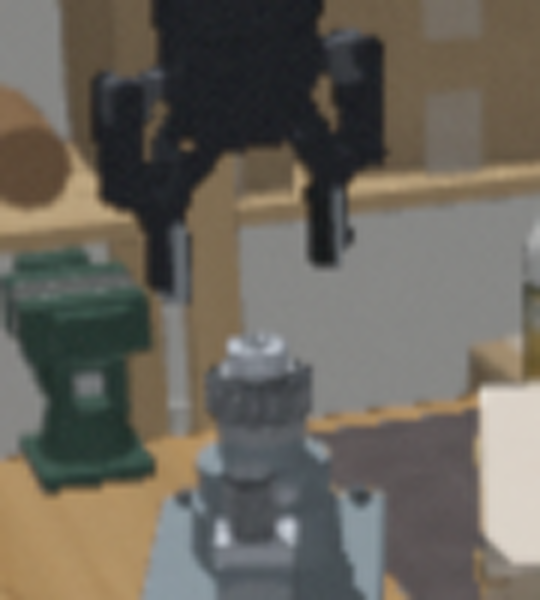

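The view agrees with the ring axis estimate: ring at about (258,390) in the crop, grip mid near z 0.088. Descending over it and gripping.

```bash
python3 -m jog '[{"travel":[0.01,0,0.4],"rotation":[0,0,0],"fingers":75},{"travel":[0,0,0.5],"rotation":[0,0,0],"fingers":75},{"travel":[0,0,0.5],"rotation":[0,0,0],"fingers":75},{"travel":[0,0,0.4],"rotation":[0,0,0],"fingers":75},{"travel":[0,0,0.27],"rotation":[0,0,0],"fingers":75}]'
python3 -m jog '[{"travel":[0,0,0],"rotation":[0,0,0],"fingers":75},{"travel":[0,0,0],"rotation":[0,0,0],"fingers":75},{"travel":[0,0,0],"rotation":[0,0,0],"fingers":56},{"travel":[0,0,0],"rotation":[0,0,0],"fingers":56},{"travel":[0,0,0],"rotation":[0,0,0],"fingers":56}]' 30
python3 go.py 0.5518 0.1111 0.078
python3 -m jog '[{"travel":[0,0,0],"rotation":[0,0,0],"fingers":40},{"travel":[0,0,0],"rotation":[0,0,0],"fingers":40},{"travel":[0,0,0],"rotation":[0,0,0],"fingers":40},{"travel":[0,0,0],"rotation":[0,0,0],"fingers":40},{"travel":[0,0,0],"rotation":[0,0,0],"fingers":40}]' 30
python3 go.py 0.5518 0.1111 0.078
```

```text
time: 12.47
eef_pos: [0.5519, 0.1112, 0.0775]
orientation: [1.828, 2.555, 0.0]
force: [0.0, -0.8, 0.4]
gripper_width: 0.878
gripper_force: 0.0
time: 12.88
eef_pos: [0.5524, 0.1115, 0.0785]
orientation: [1.827, 2.555, 0.002]
force: [0.7, 0.4, 0.4]
gripper_width: 0.657
gripper_force: 0.0
level rot units [ 0.02  0.   -0.  ]
t12.88 eef [0.5524 0.1115 0.0785] yhead 18.9 tilt [0.002 0.   ] j6 -0.21 units [-0.008 -0.023  0.016] F [0.7 0.4 0.4] T [-0.02  0.02 -0.01] w 0.657 gf 0
time: 13.3
eef_pos: [0.5524, 0.1116, 0.0785]
orientation: [1.826, 2.555, 0.002]
force: [-0.2, 1.1, 6.5]
gripper_width: 0.57
gripper_force: 30.5
level rot units [0.03 0.   0.  ]
t13.30 eef [0.5524 0.1116 0.0785] yhead 18.9 tilt [0.002 0.   ] j6 -0.21 units [-0.008 -0.025  0.017] F [-0.2  1.1  6.5] T [ 0.    0.03 -0.01] w 0.570 gf 31
```

```bash
python3 -m jog '[{"travel":[0,0,0],"rotation":[0,0,0],"fingers":40},{"travel":[0,0,0],"rotation":[0,0,0],"fingers":40}]' 80
python3 go.py 0.5518 0.1111 0.078
python3 -m jog '[{"travel":[0,0,0.005],"rotation":[0,0,0.8],"fingers":40},{"travel":[0,0,0.005],"rotation":[0,0,0.8],"fingers":40},{"travel":[0,0,0.005],"rotation":[0,0,0.8],"fingers":40},{"travel":[0,0,0.005],"rotation":[0,0,0.8],"fingers":40},{"travel":[0,0,0.005],"rotation":[0,0,0.8],"fingers":40}]'
python3 go.py 0.5518 0.1111 0.078
```

```text
time: 13.47
eef_pos: [0.5524, 0.1116, 0.0788]
orientation: [1.826, 2.554, 0.002]
force: [-1.0, 0.6, 7.3]
gripper_width: 0.56
gripper_force: 80.8
level rot units [ 0.03  0.01 -0.  ]
t13.47 eef [0.5524 0.1116 0.0788] yhead 18.9 tilt [0.002 0.   ] j6 -0.21 units [-0.008 -0.025  0.026] F [-1.   0.6  7.3] T [ 0.01  0.16 -0.02] w 0.560 gf 81
time: 13.88
eef_pos: [0.5529, 0.1117, 0.0783]
orientation: [2.166, 2.273, 0.003]
force: [-0.8, 0.5, 9.2]
gripper_width: 0.555
gripper_force: 81.0
level rot units [ 0.04 -0.    0.  ]
t13.88 eef [0.5529 0.1117 0.0783] yhead 2.8 tilt [0.003 0.   ] j6 0.08 units [-0.017 -0.036  0.01 ] F [-0.8  0.5  9.2] T [-0.02  0.14  0.28] w 0.555 gf 81
```

```bash
python3 -m jog '[{"travel":[0,0,0.004],"rotation":[0,0,0.9],"fingers":40},{"travel":[0,0,0.004],"rotation":[0,0,0.9],"fingers":40},{"travel":[0,0,0.004],"rotation":[0,0,0.9],"fingers":40},{"travel":[0,0,0.004],"rotation":[0,0,0.9],"fingers":40},{"travel":[0,0,0.004],"rotation":[0,0,0.9],"fingers":40}]'
python3 go.py 0.5518 0.1111 0.078
python3 -m jog '[{"travel":[0,0,0.004],"rotation":[0,0,0.9],"fingers":40},{"travel":[0,0,0.004],"rotation":[0,0,0.9],"fingers":40},{"travel":[0,0,0.004],"rotation":[0,0,0.9],"fingers":40},{"travel":[0,0,0.004],"rotation":[0,0,0.9],"fingers":40},{"travel":[0,0,0.004],"rotation":[0,0,0.9],"fingers":40}]'
python3 go.py 0.5518 0.1111 0.078
```

```text
time: 14.3
eef_pos: [0.5533, 0.1116, 0.0776]
orientation: [2.495, 1.906, 0.005]
force: [1.2, -0.4, 6.8]
gripper_width: 0.554
gripper_force: 80.9
level rot units [ 0.05 -0.02  0.  ]
t14.30 eef [0.5533 0.1116 0.0776] yhead -15.3 tilt [0.004 0.   ] j6 0.39 units [-0.03  -0.045 -0.014] F [ 1.2 -0.4  6.8] T [ 0.   -0.06  0.23] w 0.554 gf 81
time: 14.72
eef_pos: [0.5538, 0.1114, 0.0768]
orientation: [2.762, 1.492, 0.006]
force: [1.9, -0.4, 4.7]
gripper_width: 0.558
gripper_force: 81.2
level rot units [ 0.05 -0.03 -0.  ]
t14.72 eef [0.5538 0.1114 0.0768] yhead -33.2 tilt [ 0.004 -0.   ] j6 0.70 units [-0.045 -0.049 -0.039] F [ 1.9 -0.4  4.7] T [-0.11 -0.29  0.27] w 0.558 gf 81
```

```bash
cat > chk.py <<'E'
import sys
from cell import telemetry
s=telemetry.observe();t=s['ft_torque'][2]
print("CHK t%.2f j6 %.3f Tz %.3f"%(s['time'],s['joint_pos'][5],t),s['force'].round(1),s['eef_pos'].round(4));sys.exit(t>0.38)
E
python3 -m jog '[{"travel":[0,0,0.003],"rotation":[0,0,0.5],"fingers":40},{"travel":[0,0,0.003],"rotation":[0,0,0.5],"fingers":40},{"travel":[0,0,0.003],"rotation":[0,0,0.5],"fingers":40}]' >/dev/null; python3 chk.py &&
python3 -m jog '[{"travel":[0,0,0.003],"rotation":[0,0,0.5],"fingers":40},{"travel":[0,0,0.003],"rotation":[0,0,0.5],"fingers":40},{"travel":[0,0,0.003],"rotation":[0,0,0.5],"fingers":40}]' >/dev/null && python3 chk.py &&
python3 -m jog '[{"travel":[0,0,0.003],"rotation":[0,0,0.5],"fingers":40},{"travel":[0,0,0.003],"rotation":[0,0,0.5],"fingers":40},{"travel":[0,0,0.003],"rotation":[0,0,0.5],"fingers":40}]' >/dev/null && python3 chk.py &&
python3 -m jog '[{"travel":[0,0,0.003],"rotation":[0,0,0.5],"fingers":40},{"travel":[0,0,0.003],"rotation":[0,0,0.5],"fingers":40},{"travel":[0,0,0.003],"rotation":[0,0,0.5],"fingers":40}]' >/dev/null && python3 chk.py &&
python3 -m jog '[{"travel":[0,0,0.003],"rotation":[0,0,0.5],"fingers":40},{"travel":[0,0,0.003],"rotation":[0,0,0.5],"fingers":40},{"travel":[0,0,0.003],"rotation":[0,0,0.5],"fingers":40}]' >/dev/null && python3 chk.py
python3 go.py 0.5518 0.1111 0.078
```

```text
CHK t14.97 j6 0.808 Tz 0.256 [ 1.2 -1.4  5.2] [0.5539 0.1113 0.0766]
level rot units [ 0.05 -0.04  0.  ]
t14.97 eef [0.5539 0.1113 0.0766] yhead -39.2 tilt [ 0.005 -0.   ] j6 0.81 units [-0.05  -0.05  -0.048] F [ 1.2 -1.4  5.2] T [-0.19 -0.27  0.26] w 0.558 gf 81False
```

```bash
sed -i 's/sys.exit(t>0.38)/sys.exit(int(t>0.38))/' chk.py
python3 -m jog '[{"travel":[0,0,0.003],"rotation":[0,0,0.5],"fingers":40},{"travel":[0,0,0.003],"rotation":[0,0,0.5],"fingers":40},{"travel":[0,0,0.003],"rotation":[0,0,0.5],"fingers":40}]' >/dev/null && python3 chk.py &&
python3 -m jog '[{"travel":[0,0,0.003],"rotation":[0,0,0.5],"fingers":40},{"travel":[0,0,0.003],"rotation":[0,0,0.5],"fingers":40},{"travel":[0,0,0.003],"rotation":[0,0,0.5],"fingers":40}]' >/dev/null && python3 chk.py &&
python3 -m jog '[{"travel":[0,0,0.003],"rotation":[0,0,0.5],"fingers":40},{"travel":[0,0,0.003],"rotation":[0,0,0.5],"fingers":40},{"travel":[0,0,0.003],"rotation":[0,0,0.5],"fingers":40}]' >/dev/null && python3 chk.py &&
python3 -m jog '[{"travel":[0,0,0.003],"rotation":[0,0,0.5],"fingers":40},{"travel":[0,0,0.003],"rotation":[0,0,0.5],"fingers":40},{"travel":[0,0,0.003],"rotation":[0,0,0.5],"fingers":40}]' >/dev/null && python3 chk.py
python3 go.py 0.5518 0.1111 0.078
```

```text
CHK t15.22 j6 0.913 Tz 0.245 [ 1.7 -1.9  4.8] [0.554  0.1112 0.0763]
CHK t15.47 j6 1.018 Tz 0.300 [ 1.7 -1.4  5.6] [0.5541 0.1111 0.076 ]
CHK t15.72 j6 1.122 Tz 0.274 [ 2.5 -1.9  6.3] [0.5543 0.111  0.0759]
CHK t15.97 j6 1.227 Tz 0.353 [ 1.9 -1.8  6.2] [0.5543 0.1108 0.0758]
level rot units [ 0.05 -0.06 -0.  ]
t15.97 eef [0.5543 0.1108 0.0758] yhead -63.1 tilt [ 0.005 -0.001] j6 1.23 units [-0.071 -0.047 -0.074] F [ 1.9 -1.8  6.2] T [-0.46 -0.3   0.35] w 0.555 gf 81
```

```bash
sed -i 's/>0.38/>0.47/' chk.py
python3 -m jog '[{"travel":[0,0,0.002],"rotation":[0,0,0.4],"fingers":40},{"travel":[0,0,0.002],"rotation":[0,0,0.4],"fingers":40},{"travel":[0,0,0],"rotation":[0,0,0],"fingers":40}]' >/dev/null && python3 chk.py &&
python3 -m jog '[{"travel":[0,0,0.002],"rotation":[0,0,0.4],"fingers":40},{"travel":[0,0,0.002],"rotation":[0,0,0.4],"fingers":40},{"travel":[0,0,0],"rotation":[0,0,0],"fingers":40}]' >/dev/null && python3 chk.py &&
python3 -m jog '[{"travel":[0,0,0.002],"rotation":[0,0,0.4],"fingers":40},{"travel":[0,0,0.002],"rotation":[0,0,0.4],"fingers":40},{"travel":[0,0,0],"rotation":[0,0,0],"fingers":40}]' >/dev/null && python3 chk.py &&
python3 -m jog '[{"travel":[0,0,0.002],"rotation":[0,0,0.4],"fingers":40},{"travel":[0,0,0.002],"rotation":[0,0,0.4],"fingers":40},{"travel":[0,0,0],"rotation":[0,0,0],"fingers":40}]' >/dev/null && python3 chk.py
```

```text
CHK t16.22 j6 1.282 Tz 0.463 [ 1.8 -3.2  6.9] [0.5544 0.1107 0.0758]
CHK t16.47 j6 1.338 Tz 0.397 [ 2.1 -3.7  8. ] [0.5544 0.1107 0.0757]
CHK t16.72 j6 1.394 Tz 0.480 [ 1.8 -2.8  9.4] [0.5544 0.1106 0.0757]
```

```bash
sed -i 's/>0.47/>0.62/' chk.py
H='x'
python3 -m jog '[{"travel":[0,0,0],"rotation":[0,0,0],"fingers":40}]' >/dev/null; python3 chk.py
python3 -m jog '[{"travel":[0,0,0],"rotation":[0,0,0],"fingers":40}]' >/dev/null; python3 chk.py
python3 -m jog '[{"travel":[0,0,0.001],"rotation":[0,0,0.4],"fingers":40},{"travel":[0,0,0.001],"rotation":[0,0,0.4],"fingers":40},{"travel":[0,0,0],"rotation":[0,0,0],"fingers":40}]' >/dev/null; python3 chk.py &&
python3 -m jog '[{"travel":[0,0,0],"rotation":[0,0,0],"fingers":40}]' >/dev/null && python3 chk.py &&
python3 -m jog '[{"travel":[0,0,0.001],"rotation":[0,0,0.4],"fingers":40},{"travel":[0,0,0.001],"rotation":[0,0,0.4],"fingers":40},{"travel":[0,0,0],"rotation":[0,0,0],"fingers":40}]' >/dev/null && python3 chk.py
python3 -m jog '[{"travel":[0,0,0],"rotation":[0,0,0],"fingers":40}]' >/dev/null; python3 chk.py
```

```text
CHK t16.80 j6 1.393 Tz 0.490 [ 1.  -3.9  8.7] [0.5544 0.1106 0.0757]
CHK t16.88 j6 1.393 Tz 0.449 [ 1.9 -3.8  8.7] [0.5545 0.1106 0.0757]
CHK t17.13 j6 1.450 Tz 0.543 [ 1.9 -3.9  7. ] [0.5544 0.1105 0.0756]
CHK t17.22 j6 1.449 Tz 0.461 [ 2.  -3.2  9. ] [0.5545 0.1105 0.0756]
CHK t17.47 j6 1.505 Tz 0.525 [ 1.6 -4.7  7.7] [0.5545 0.1104 0.0756]
CHK t17.55 j6 1.504 Tz 0.565 [ 1.3 -4.8  8.7] [0.5545 0.1104 0.0756]
```

```bash
sed -i 's/>0.62/>0.66/' chk.py
python3 -m jog '[{"travel":[0,0,0.001],"rotation":[0,0,0.4],"fingers":40},{"travel":[0,0,0.001],"rotation":[0,0,0.4],"fingers":40},{"travel":[0,0,0],"rotation":[0,0,0],"fingers":40}]' >/dev/null; python3 chk.py &&
python3 -m jog '[{"travel":[0,0,0],"rotation":[0,0,0],"fingers":40}]' >/dev/null && python3 chk.py &&
python3 -m jog '[{"travel":[0,0,0.001],"rotation":[0,0,0.4],"fingers":40},{"travel":[0,0,0.001],"rotation":[0,0,0.4],"fingers":40},{"travel":[0,0,0],"rotation":[0,0,0],"fingers":40}]' >/dev/null && python3 chk.py
python3 -m jog '[{"travel":[0,0,0],"rotation":[0,0,0],"fingers":40}]' >/dev/null; python3 chk.py
python3 -m jog '[{"travel":[0,0,0],"rotation":[0,0,0],"fingers":40}]' >/dev/null; python3 chk.py
python3 -m jog '[{"travel":[0,0,0],"rotation":[0,0,0],"fingers":40}]' >/dev/null; python3 chk.py
```

```text
CHK t17.80 j6 1.561 Tz 0.556 [ 2.3 -4.3  8.5] [0.5545 0.1103 0.0756]
CHK t17.88 j6 1.560 Tz 0.573 [ 2.  -4.3  8.7] [0.5545 0.1104 0.0756]
CHK t18.13 j6 1.617 Tz 0.600 [ 2.  -4.7  8.3] [0.5545 0.1102 0.0755]
CHK t18.22 j6 1.616 Tz 0.599 [ 2.3 -5.2  8.6] [0.5545 0.1102 0.0756]
CHK t18.30 j6 1.616 Tz 0.608 [ 1.8 -3.7  9.2] [0.5545 0.1102 0.0755]
CHK t18.38 j6 1.616 Tz 0.663 [ 1.6 -3.9  9.5] [0.5545 0.1102 0.0756]
```

```bash
python3 -m jog '[{"travel":[0,0,0],"rotation":[0,0,0.4],"fingers":40},{"travel":[0,0,0],"rotation":[0,0,0],"fingers":40},{"travel":[0,0,0],"rotation":[0,0,0],"fingers":40}]' >/dev/null; python3 chk.py
python3 -m jog '[{"travel":[0,0,0],"rotation":[0,0,0],"fingers":40}]' >/dev/null; python3 chk.py
python3 -m jog '[{"travel":[0,0,0],"rotation":[0,0,0],"fingers":75},{"travel":[0,0,0],"rotation":[0,0,0],"fingers":75},{"travel":[0,0,0],"rotation":[0,0,0],"fingers":75},{"travel":[0,0,0],"rotation":[0,0,0],"fingers":75},{"travel":[0,0,0],"rotation":[0,0,0],"fingers":75}]'
python3 chk.py
python3 -m jog '[{"travel":[0,0,-0.2],"rotation":[0,0,0],"fingers":75},{"travel":[0,0,-0.5],"rotation":[0,0,0],"fingers":75},{"travel":[0,0,-0.8],"rotation":[0,0,0],"fingers":75},{"travel":[0,0,-1],"rotation":[0,0,0],"fingers":75},{"travel":[0,0,-1],"rotation":[0,0,0],"fingers":75}]'
python3 -m jog '[{"travel":[0,0,-0.6],"rotation":[0,0,0],"fingers":75},{"travel":[0,0,0],"rotation":[0,0,0],"fingers":75},{"travel":[0,0,0],"rotation":[0,0,0],"fingers":75}]'
python3 - <<'E'
from h import *
S=vision.grab_frame("side")
cv2.imwrite("pics/s4.png",cv2.resize(S[100:220,240:350],None,fx=5,fy=5,interpolation=cv2.INTER_CUBIC))
E
```

```text
CHK t18.63 j6 1.644 Tz 0.681 [ 1.4 -5.1  8.3] [0.5545 0.1102 0.0756]
CHK t18.72 j6 1.644 Tz 0.686 [ 2.  -4.3  8.8] [0.5545 0.1102 0.0756]
time: 19.13
eef_pos: [0.5512, 0.1116, 0.0733]
orientation: [-3.141, -0.079, 0.002]
force: [0.3, -0.1, 0.1]
gripper_width: 0.878
gripper_force: 0.0
CHK t19.13 j6 1.645 Tz 0.040 [ 0.3 -0.1  0.1] [0.5512 0.1116 0.0733]
time: 19.55
eef_pos: [0.5509, 0.1114, 0.1795]
orientation: [3.141, 0.079, -0.003]
force: [1.4, -0.2, -0.3]
gripper_width: 0.879
gripper_force: 0.0
time: 19.8
eef_pos: [0.5525, 0.1116, 0.1983]
orientation: [-3.14, -0.079, -0.005]
force: [-0.5, 0.3, -0.3]
gripper_width: 0.879
gripper_force: 0.0
```

View pics/s4.png

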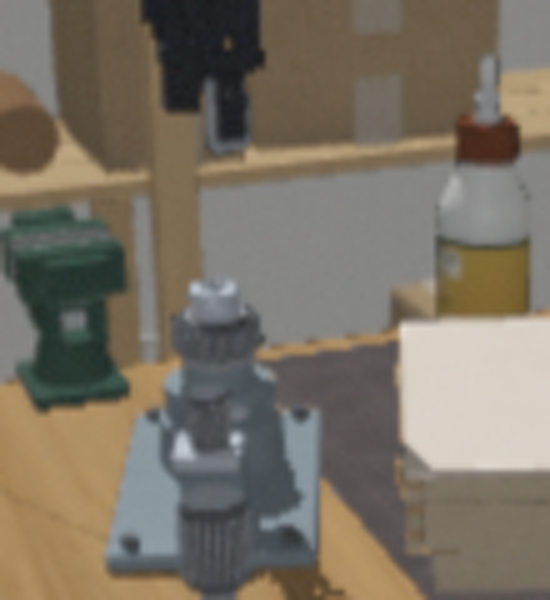

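The crop shows the ring lowered on its seat at (215,335), the pin still seated on the arm at (210,425), and the gripper clear of everything. The final torque was about 0.64 to 0.68 N m, so I'm handing in.

```bash
python3 -c "
from cell import finish_job
print(finish_job())"
```

```text
the job is handed in; nothing more can be done
None
```

The job is handed in with no verdict returned: the pin is fully home through the arm into the housing, the ring is tight at about 0.65 N m, and the robot is clear of everything.

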